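Bring the red-lidded screw jar round to the pick dish and flip it open

TASK

I need screws from the jar with the red lid: turn the parts carousel so that this jar stands at the white pointer in front of the steel pick dish, and flip its lid open until it stands upright or further back and stays there. Keep the other jars shut and leave the tools, the solder spool and the car chassis where they lie.

Things in the scene. Friction and masses are not known exactly. Their poses are not given: they have to be found in the camera images.
- carousel_base: Fixed black round foot of the carousel, 224 mm across; origin on the carousel's upright axis at bench level, z up. Its -x axis points from the axis out to the pointer and the pick dish. Dish: steel, 82 mm across, 16 mm high, centred 228 mm from the axis.
- pointer_tip (a point): Tip of the white triangle (42 mm long, pointing inward) on the fixed black pointer block: 136 mm from the carousel's axis, 30 mm above the bench. The block is 56 mm wide, reaches from 137 to 187 mm from the axis and is 31 mm high.
- carousel (a joint): Turning of the carousel (rad, counter-clockwise from above positive, unlimited): 0 or any whole turn has the red-lidded jar exactly at the pointer. Turns freely both ways with slight friction (0.15 N m, about 1.5 N at the jars); pushed slowly it stops at once, pushed fast it coasts a few degrees.
- hub (a point): Top of the aluminium knob (34 mm across) in the middle of the turning part, on its axis, 124 mm above the bench. Round it stand five clear jars of hardware, 72 degrees apart, fixed on the disc, axes 85 mm from here, each 60 mm across, from 30 to 102 mm above the bench, with gaps of 40 mm, wider further out: a finger put down there can push a jar sideways. Lids counter-clockwise from above: red, yellow, white, blue, green.
- red_mark (a point): Middle of the small red line on the rim of the grey turning disc (260 mm across, top 30 mm above the bench), straight out from the axis past the red-lidded jar, 128 mm from the axis. Each jar has such a line in its lid's colour.
- red_tab (a point): Grip centre of the red lid's thumb tab, which sticks out from the lid away from the carousel's axis: 24 mm wide, 7 mm thick. Shut: 130 mm from the axis, 106.5 mm above the bench, free from 117 to 143 mm from the axis, nothing beside it or below it down to the disc. Gripped across its width, the tab pivots between the fingers as the lid swings.
- red_hinge (a point): Middle of the red lid's hinge line, on the jar's side towards the carousel's axis: 52 mm from that axis, 102 mm above the bench, 78 mm from the tab's grip centre. The line is level and square to the line from the axis to the jar, so the tab swings up and over towards the axis. Lid: disc 64 mm across, 9 mm thick, its top 111 mm above the bench when shut.
- red_lid (a joint): Angle of the red lid (rad): 0 shut (at the start), 1.57 upright, stops at 1.9 leaning back. Light, with hinge friction (0.045 N m, about 0.6 N at the tab), so it stays where it is left.
- yellow_lid (a joint): hinge of the yellow jar's lid (rad): 0 shut, grows as it opens; it starts shut and is to stay shut. All lids and tabs are alike.
- white_lid (a joint): hinge of the white jar's lid (rad): 0 shut, grows as it opens; it starts shut and is to stay shut
- blue_lid (a joint): hinge of the blue jar's lid (rad): 0 shut, grows as it opens; it starts shut and is to stay shut
- green_lid (a joint): hinge of the green jar's lid (rad): 0 shut, grows as it opens; it starts shut and is to stay shut
- spool_center (a point): Solder spool with red flanges standing on the bench, 64 mm across, 55 mm high; point at its centre, half-way up. To be left alone.
- screwdriver: Red-handled screwdriver, 200 mm, lying on the far side of the carousel along its own x axis, handle to -x; 26 mm high. To be left alone.
- pliers: Pliers with red handles, about 180 mm long along their x axis, jaws to +x, 17 mm high, lying flat. To be left alone.
- car_chassis: Bare radio-control car chassis on four rubber tyres with yellow hubs, about 220 mm long along its x axis, 160 mm wide, 75 mm high; origin under its centre. To be left alone.

How it is judged:
At the end, for the whole second after the job is handed in: The red line is within 12 mm sideways of the pointer's centre line, the carousel at rest, the red lid open at least 1.4 rad (80 degrees), the other lids shut (under 0.15 rad); spool, screwdriver, pliers and chassis within 30 mm of their starts (y of red_mark in the frame of carousel_base between -0.012 and 0.012 m and x of red_mark in the frame of carousel_base below -0.1 m and value of joint red_lid above 1.4 rad and velocity of joint carousel between -0.05 and 0.05 rad/s and value of joint each of yellow_lid, white_lid, blue_lid, green_lid below 0.15 rad and distance of each of spool_center, screwdriver, pliers, car_chassis from where it was at the start of the episode below 0.03 m); the robot touches nothing.
It fails at once if another jar's lid is opened (value of joint any of yellow_lid, white_lid, blue_lid, green_lid above 0.35 rad).
It fails at once if moving the solder spool (distance of spool_center from where it was at the start of the episode above 0.03 m).
It fails at once if moving the screwdriver (distance of screwdriver from where it was at the start of the episode above 0.03 m).
It fails at once if moving the pliers (distance of pliers from where it was at the start of the episode above 0.03 m).
It fails at once if moving the car chassis (distance of car_chassis from where it was at the start of the episode above 0.03 m).
It also fails if it takes over 59 s, if anything falls off the work surface, if the arm or the gripper's body presses on something with over 40 N, if the wrist force passes 120 N, or if a joint passes its speed limit or range.

ROBOT

A 6-joint arm with a two-finger parallel gripper is mounted at the origin on the work surface. World frame = base frame: x ahead of the robot, y to its left, z up, the work surface at z = 0. Lengths are in m, angles in rad, forces in N, time in s.
With the tool pointing down it reaches from about 0.275 to 0.75 m from the base axis. Payload 10.2 kg.
Tool frame: the origin (TCP) lies midway between the tips of the shut fingers; the grasp point (between the pads) lies 19 mm behind it (arm.tcp_to_grasp is the distance from the TCP to the grasp point, in m); z points along the fingers, y is the line along which they close (so a half turn about z gives the same grasp; the last joint's range is limited). The gripper opens to 88 mm and grips with 3 to 60 N. Pads are 18 mm wide; open, the fingers measure 123 mm over their backs; the gripper's body (75 mm by 187 mm) begins 45 mm behind the grasp point.
Start: joints at [-1.427, 0.313, 1.498, -0, 1.331, -0.223], TCP at [0.188, -0.49, 0.212] pointing down, gripper open.
Joint ranges: [-2.94, 2.94], [-0.97, 2.17], [0.19, 2.56], [-1.23, 4.37], [0.02, 3.11], [-2.88, 2.88]. Speed limits (rad/s): [2.39, 2.39, 3.01, 3.14, 3.14, 3.14].

INTERFACE

Orientations are given as a unit quaternion [w, x, y, z].
In Python, from plant import arm gives the robot as it stands.
- The arm moves only by the shell command python3 -m inch 'ROWS' [FORCE]. ROWS is JSON, a list of rows, each a list of 3 entries, a list of its own where there are three numbers: the shift along the tool's x, y, z in m, then the turn, a rotation vector about the tool's x, y, z in rad, then the closure, from -1 (fully open) to 1 (shut), so that 0 is half open. A call has exactly 8 rows; each row is the pose to reach, as a shift and turn from the pose commanded when the call began, along the tool's axes at that moment; what a row does not reach only later rows make up. A row lasts 1/12 s, in which the tool goes at most 41.7 mm and 7.16 degrees, less where a joint would pass 70% of its speed; a pose out of reach is approached as far as the arm can. A call with a gripper value outside its range is refused whole. The fingers move at their own pace and stop on an object; FORCE is the grip in N (left out, the last holds). Time passes only in rows, so rows that repeat a pose let the fingers close, or fill a call up. It gives the time, the measured TCP pose, the force, the opening and the grip force at its end, in the units of the state.
- arm.read_state(): the state, without advancing time (a new reading comes with each control period).
- arm.snapshot(name): name is "scene" or "top"; returns a dict with "image" (400x640x3 uint8, red, green, blue), "depth" (400x640 float32, m along the optical axis (not along the pixel's ray), 0 where there is no reading), "fovy" (degrees; the focal length in pixels is half the picture's height over the tangent of half this angle, whatever the lens; pixels are square), "cx", "cy" (the principal point, pixels), "R" (3x3) and "t" (3): a world point X has camera coordinates R X + t. Camera axes: x right, y down, z forward; pixel columns grow to the right and rows downward; lengths in m; the calibration is good to about 2 mm. A picture is of the moment at which its call begins.
- arm.close_job(): hands the job in; it is judged then, once.
The state is a dict: "clock": time; "q": joint angles; "joint_vel": joint speeds; "effort": joint torques, N m; "position": TCP position; "orientation": TCP orientation; "force": force on the tool from outside, world axes, zero at the start; "torque": the same for the moment, N m; "opening": finger opening in m; "gripper_force": force on a finger pad.
Only numpy, scipy, OpenCV 4.12 (cv2) and the standard library are available. Lean on these libraries where they do the work, as an engineer would, in place of code of your own. Each camera call takes 0.05 s, during which the arm holds its last target. There are 200 camera calls.

## Working session

There is one attempt and no reset: what is moved stays moved. The work goes in short steps, Python scripts to look and compute and a shell command to move; the robot and the scene stay as the last step left them, time stands still between calls to the robot, and variables do not carry over. Pictures are saved under pics/ and viewed, at most 10 in all, crops included, and the job is handed in when it is done.

```bash
mkdir -p pics; ls
cat > h.py <<'E'
import numpy as np, cv2
from plant import arm
def snap(n,f=None):
    s=arm.snapshot(n)
    if f: cv2.imwrite('pics/'+f,s['image'][:,:,::-1])
    return s
def foc(s): return s['image'].shape[0]/2/np.tan(np.radians(s['fovy'])/2)
def ray(s,u,v,z):
    f=foc(s);R=np.array(s['R']);t=np.array(s['t'])
    d=R.T@np.array([(u-s['cx'])/f,(v-s['cy'])/f,1]);c=-R.T@t
    return c+d*(z-c[2])/d[2]
def proj(s,X):
    f=foc(s);p=np.array(s['R'])@X+np.array(s['t']);return f*p[0]/p[2]+s['cx'],f*p[1]/p[2]+s['cy']
def cloud(s):
    f=foc(s);D=s['depth'];v,u=np.mgrid[:D.shape[0],:D.shape[1]]
    P=np.stack([(u-s['cx'])/f*D,(v-s['cy'])/f*D,D],-1)
    return (P-np.array(s['t']))@np.array(s['R'])
E
python3 - <<'E'
from h import *
for n in('top','scene'):
    s=snap(n,n+'0.png');print(n,s['fovy'],s['cx'],s['cy'],np.round(s['R'],3).tolist(),s['t'])
print(arm.read_state())
E
```

```text
pics
top 46.38589583665871 315.2761772094841 197.44192676036167 [[-0.006, -1.0, 0.002], [-0.987, 0.006, -0.16], [0.16, -0.003, -0.987]] [0.01121317 0.61786726 1.72166096]
scene 55.56643762832434 319.88001260595576 198.56896825647632 [[-0.766, 0.642, -0.014], [0.351, 0.401, -0.846], [-0.538, -0.653, -0.533]] [ 0.46925971 -0.12792119  1.53413288]
{'clock': 0.1, 'q': array([-1.42742551e+00,  3.13361323e-01,  1.49834478e+00, -1.96643690e-05,
        1.33100241e+00, -2.23393097e-01]), 'joint_vel': array([-0.0002284 , -0.00108755, -0.00144377,  0.00097409, -0.00248439,
        0.00036494]), 'effort': array([ 2.20787668e-03, -4.02813113e+01, -2.52642864e+01,  6.94378093e-02,
        3.42228741e-02, -6.09015660e-05]), 'position': array([ 0.18821389, -0.48983751,  0.21144121]), 'orientation': array([-5.57863839e-04,  9.83232017e-01,  1.82358136e-01,  1.27754854e-05]), 'force': array([-0.15993531,  0.53672436,  0.78266328]), 'torque': array([-0.01548109,  0.05222076,  0.00800695]), 'gripper_force': 0.0, 'opening': 0.08841363711622117}
```

View pics/top0.png

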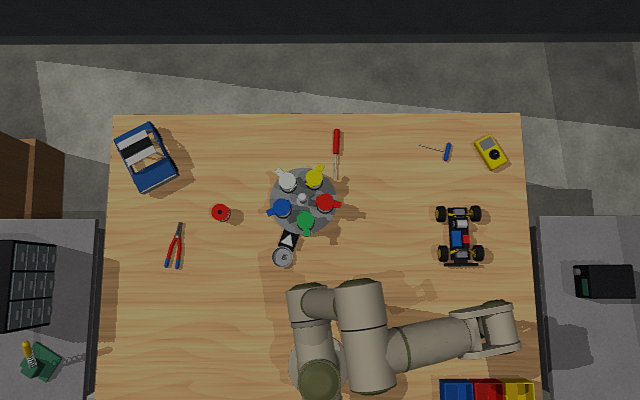

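View pics/scene0.png

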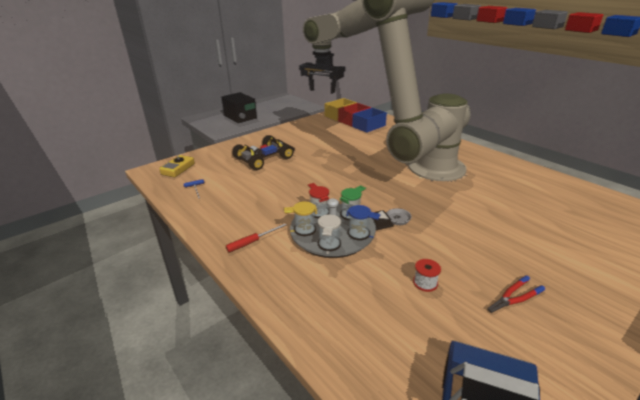

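```bash
cat >> h.py <<'E'
H={'red':[(0,6),(174,180)],'yellow':[(22,33)],'blue':[(105,122)],'green':[(45,85)]}
def lids(s,box=(255,155,355,275),z=0.109):
    hsv=cv2.cvtColor(s['image'],cv2.COLOR_RGB2HSV);u0,v0,u1,v1=box;out={}
    for k,rs in H.items():
        m=np.zeros(hsv.shape[:2],np.uint8)
        for a,b in rs: m|=cv2.inRange(hsv,(a,140,70),(b,255,255))
        w=np.zeros_like(m);w[v0:v1,u0:u1]=m[v0:v1,u0:u1]
        n,l,st,c=cv2.connectedComponentsWithStats(w)
        i=1+np.argmax(st[1:,4]);out[k]=(st[i,4],c[i],ray(s,*c[i],z))
    return out
E
python3 - <<'E'
from h import *
s=snap('top')
L=lids(s)
for k,v in L.items(): print(k,v)
# whites: lid & pointer
hsv=cv2.cvtColor(s['image'],cv2.COLOR_RGB2HSV)
m=cv2.inRange(hsv,(0,0,190),(180,40,255));w=np.zeros_like(m);w[155:275,255:355]=m[155:275,255:355]
n,l,st,c=cv2.connectedComponentsWithStats(w)
for i in range(1,n):
    if st[i,4]>6: print('white',st[i],c[i],ray(s,*c[i],.109)[:2],ray(s,*c[i],.03)[:2])
C=cloud(s)
# disc/dish by depth
P=C[150:280,250:360].reshape(-1,3)
for a,b in((.022,.04),(.118,.13),(.008,.02)):
    q=P[(P[:,2]>a)&(P[:,2]<b)];print(a,len(q),q[:,:2].min(0),q[:,:2].max(0),q.mean(0))
cv2.imwrite('pics/c.png',cv2.resize(s['image'][155:275,250:360,::-1],None,fx=5,fy=5,interpolation=cv2.INTER_CUBIC))
E
```

```text
red (np.int32(298), array([326.43288591, 201.92281879]), array([ 0.59146415, -0.03292075,  0.109     ]))
yellow (np.int32(288), array([314.33333333, 176.06597222]), array([0.68833393, 0.01084245, 0.109     ]))
blue (np.int32(287), array([279.70034843, 207.24041812]), array([0.57276887, 0.13802609, 0.109     ]))
green (np.int32(288), array([304.96180556, 221.47916667]), array([0.51997393, 0.04585092, 0.109     ]))
0.022 2150 [ 0.36164257 -0.08246846] [0.80940801 0.18176614] [0.59147463 0.05827074 0.03098268]
0.118 154 [ 0.48431084 -0.08204474] [0.73158892 0.17960126] [0.61189455 0.05552729 0.12051082]
0.008 725 [ 0.31189273 -0.16512827] [0.81476348 0.26167279] [0.53242354 0.05752122 0.01097752]
```

View pics/c.png

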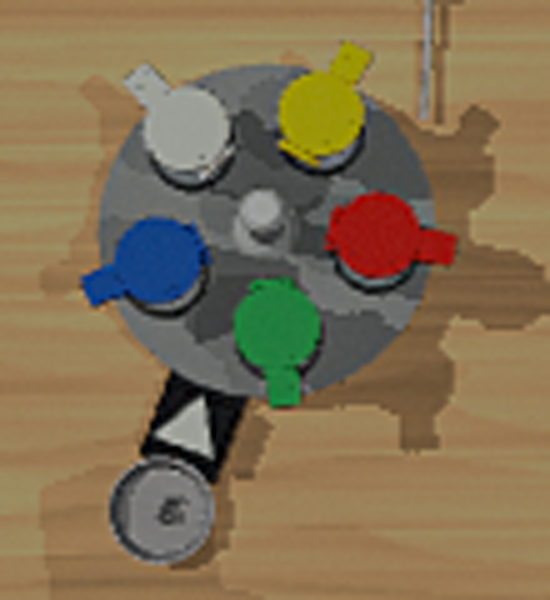

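```bash
cat >> h.py <<'E'
K={'red':0,'yellow':72,'blue':216,'green':288}
def fit(L):
    A=[];b=[]
    for k,v in L.items():
        c,s=np.cos(np.radians(K[k])),np.sin(np.radians(K[k]))
        A+=[[1,0,c,-s],[0,1,s,c]];b+=list(v[2][:2])
    x,*_=np.linalg.lstsq(np.array(A),np.array(b),rcond=None)
    return x[:2],np.hypot(*x[2:]),np.degrees(np.arctan2(x[3],x[2])),np.abs(np.array(A)@x-b).max()
E
python3 - <<'E'
from h import *
s=snap('top');c,r,th,e=fit(lids(s));print('axis',c,'r',r,'theta',th,'res',e)
hubpx=(250+263/5,155+212/5);print('hub',ray(s,*hubpx,.124))
g=cv2.GaussianBlur(cv2.resize(cv2.cvtColor(s['image'][230:280,260:310],cv2.COLOR_RGB2GRAY),None,fx=6,fy=6,interpolation=cv2.INTER_CUBIC),(0,0),2)
ci=cv2.HoughCircles(g,cv2.HOUGH_GRADIENT,2,100,param1=80,param2=30,minRadius=50,maxRadius=90);print(ci)
for n,(u,v),z in [('dish',(282.4,257.0),.016)]+([('dishH',(260+(ci[0][0][0]+.5)/6-.5,230+(ci[0][0][1]+.5)/6-.5),.016)] if ci is not None else [])+[('tip',(290,234),.031)]:
    p=ray(s,u,v,z)[:2];d=p-c;print(n,p,np.hypot(*d),np.degrees(np.arctan2(d[1],d[0])))
m=(s['image'].min(2)>150).astype(np.uint8);w=np.zeros_like(m);w[232:248,278:297]=m[232:248,278:297]
n,l,st,cc=cv2.connectedComponentsWithStats(w);i=1+np.argmax(st[1:,4]);p=ray(s,*cc[i],.031)[:2];d=p-c;print('tri',st[i],p,np.hypot(*d),np.degrees(np.arctan2(d[1],d[0])))
# same from the scene view
s=snap('scene');c2,r,th2,e=fit(lids(s,(270,170,400,260)));print('scene axis',c2,r,th2,e)
th_=np.radians(th);tab=c+.13*np.array([np.cos(th_),np.sin(th_)]);print('tab',tab)
st=arm.read_state();p=st['position'];from scipy.spatial.transform import Rotation as Ro
q=st['orientation'];R=Ro.from_quat(q[[1,2,3,0]]).as_matrix();print(R.round(3))
print('shift to 0.15 over tab',R.T@(np.r_[tab,.15]-p),'phi',np.degrees(np.arctan2(R[1,0],R[0,0])))
E
```

```text
axis [0.60983854 0.05565264] r 0.09038417423508012 theta -101.74325036670798 res 7.638534662324226e-05
hub [0.60628758 0.0539312  0.124     ]
[[[133.  163.   59.4]
  [197.   79.   53.4]]]
dish [0.39546374 0.13351251] 0.22807611267745315 160.03922695245373
dishH [0.39641847 0.13598076] 0.2280366905235286 159.37441189189033
tip [0.48124444 0.10418044] 0.13744595521042705 159.3249010456593
tri [282 235  10  11  59] [0.45732929 0.11307941] 0.1629628935081127 159.3663271225684Traceback (most recent call last):
  File "<stdin>", line 11, in <module>
  File "h.py", line 26, in lids
    i=1+np.argmax(st[1:,4]);out[k]=(st[i,4],c[i],ray(s,*c[i],z))
        ~~~~~~~~~^^^^^^^^^^
    return _wrapfunc(a, 'argmax', axis=axis, out=out, **kwds)
    return bound(*args, **kwds)
ValueError: attempt to get argmax of an empty sequence
```

```bash
cat >> h.py <<'E'
from scipy.spatial.transform import Rotation as Ro
AX=np.array([.6098,.0557])
def to(th,r,z,phi_th=None):
    """tool shift/turn to radius r, angle th(deg) about axis, tool x inward"""
    st=arm.read_state();q=st['orientation'];R=Ro.from_quat(q[[1,2,3,0]]).as_matrix()
    a=np.radians(th);u=np.array([np.cos(a),np.sin(a)]);P=np.r_[AX+r*u,z]
    Rt=np.array([[-u[0],-u[1],0],[-u[1],u[0],0],[0,0,-1]]).T
    print('t',st['clock'],'pos',st['position'].round(4),'F',st['force'].round(1),'open',round(st['opening'],4),'g',round(st['gripper_force'],1))
    print('shift',(R.T@(P-st['position'])).round(4),'turn',Ro.from_matrix(R.T@Rt).as_rotvec().round(4))
E
python3 -m inch '[[[0.036,-0.017,0],[0,0,-0.06],0],[[0.072,-0.034,0],[0,0,-0.12],0],[[0.108,-0.052,0],[0,0,-0.18],0],[[0.144,-0.069,0],[0,0,-0.24],0],[[0.18,-0.086,0],[0,0,-0.3],0],[[0.216,-0.104,0],[0,0,-0.36],0],[[0.252,-0.121,0],[0,0,-0.42],0],[[0.288,-0.138,0],[0,0,-0.48],0]]' 20
python3 -c "
from h import *
to(-101.74,.13,.15)"
```

```text
clock: 0.92
position: [0.4086, -0.2562, 0.2121]
orientation: [0.0, 0.911, 0.412, 0.0]
force: [-0.2, -1.0, 0.7]
opening: 0.0442
gripper_force: 0.0
t 0.9167 pos [ 0.4086 -0.2562  0.2121] F [-0.2 -1.   0.7] open 0.0442 g 0.0
shift [0.2541 0.0093 0.062 ] turn [ 2.000e-04  1.000e-04 -5.162e-01]
```

```bash
python3 -m inch '[[[0.037,0.001,0],[0,0,-0.07],0],[[0.074,0.002,0],[0,0,-0.14],0],[[0.11,0.004,0],[0,0,-0.21],0],[[0.148,0.005,0],[0,0,-0.28],0],[[0.185,0.006,0.01],[0,0,-0.36],0],[[0.22,0.008,0.025],[0,0,-0.44],0],[[0.254,0.0093,0.045],[0,0,-0.516],0],[[0.2541,0.0093,0.062],[0,0,-0.5162],0]]'
python3 - <<'E'
from h import *
to(-101.74,.13,.098)
s=snap('top','a.png');s2=snap('scene')
a=cv2.resize(s['image'][150:270,250:370],None,fx=3.3,fy=3.3);b=cv2.resize(s2['image'][130:270,270:410],(396,396))
cv2.imwrite('pics/ab.png',np.hstack([a,b])[:,:,::-1])
E
```

```text
clock: 1.58
position: [0.5852, -0.0696, 0.1483]
orientation: [-0.0, 0.774, 0.633, 0.001]
force: [0.1, 0.0, -0.2]
opening: 0.0438
gripper_force: 0.0
t 1.5833 pos [ 0.5852 -0.0696  0.1483] F [ 0.1  0.  -0.2] open 0.0438 g 0.0
shift [-0.0023 -0.0015  0.0503] turn [ 0.0002 -0.0011  0.0053]
```

View pics/ab.png

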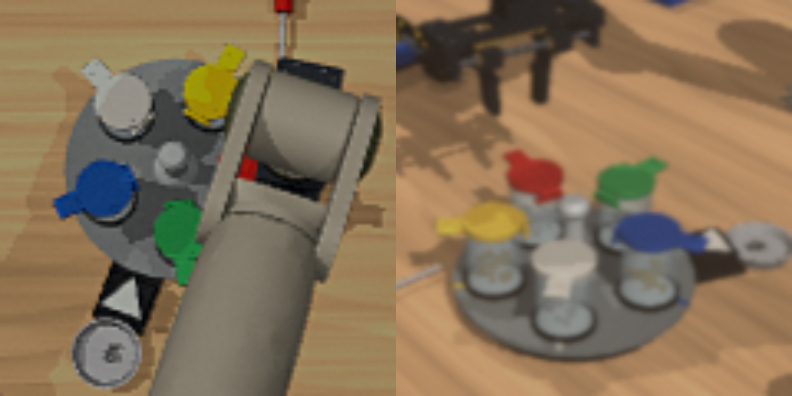

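The right half (scene view) shows the fingertips (about 490,110 and 540,100) straight above the red tab (515,158), one on each side; the top view (left half) agrees. So I descend, then grip.

```bash
python3 -m inch '[[[-0.002,-0.0015,0.012],[0,0,0.005],0],[[-0.002,-0.0015,0.025],[0,0,0.005],0],[[-0.002,-0.0015,0.038],[0,0,0.005],0],[[-0.002,-0.0015,0.05],[0,0,0.005],0],[[-0.002,-0.0015,0.05],[0,0,0.005],0.4],[[-0.002,-0.0015,0.05],[0,0,0.005],0.7],[[-0.002,-0.0015,0.05],[0,0,0.005],1],[[-0.002,-0.0015,0.05],[0,0,0.005],1]]' 12
python3 -m inch '[[[0,0,0],[0,0,0],1],[[0,0,0],[0,0,0],1],[[0,0,0],[0,0,0],1],[[0,0,0],[0,0,0],1],[[0,0,0],[0,0,0],1],[[0,0,0],[0,0,0],1],[[0,0,0],[0,0,0],1],[[0,0,0],[0,0,0],1]]'
python3 -c "
from h import *
to(-101.74,.13,.098)
for d in range(0,-36,-4):
  a=np.radians(d); print(d,round(a,3),'x',round(.13*(1-np.cos(a)),4),'y',round(.13*np.sin(a),4))"
```

```text
clock: 2.35
position: [0.5814, -0.0759, 0.1013]
orientation: [0.001, 0.778, 0.628, 0.001]
force: [-0.4, 0.9, -0.4]
opening: 0.0191
gripper_force: 0.0
clock: 3.02
position: [0.581, -0.0754, 0.0999]
orientation: [-0.0, 0.778, 0.628, -0.0]
force: [-0.0, -1.1, -0.7]
opening: 0.0004
gripper_force: 0.0
t 3.0167 pos [ 0.581  -0.0754  0.0999] F [-0.  -1.1 -0.7] open 0.0004 g 0.0
shift [0.0043 0.0015 0.0019] turn [-0.0001 -0.     -0.0079]
0 0.0 x 0.0 y 0.0
-4 -0.07 x 0.0003 y -0.0091
-8 -0.14 x 0.0013 y -0.0181
-12 -0.209 x 0.0028 y -0.027
-16 -0.279 x 0.005 y -0.0358
-20 -0.349 x 0.0078 y -0.0445
-24 -0.419 x 0.0112 y -0.0529
-28 -0.489 x 0.0152 y -0.061
-32 -0.559 x 0.0198 y -0.0689
```

Run:
```python
from h import *
s=snap('top');s2=snap('scene')
a=cv2.resize(s['image'][150:270,250:370],None,fx=3.3,fy=3.3);b=cv2.resize(s2['image'][140:240,280:380],(396,396),interpolation=cv2.INTER_CUBIC)
cv2.imwrite('pics/ab2.png',np.hstack([a,b])[:,:,::-1])
p=arm.read_state()['position'];print(proj(s,p),proj(s2,p))
a=np.radians(-101.74);t=np.r_[AX+.13*np.array([np.cos(a),np.sin(a)]),.1065];print('tab',proj(s,t),proj(s2,t))
```

```text
(np.float64(337.9583075860384), np.float64(205.0415861069672)) (np.float64(311.8077265473587), np.float64(186.55516062589845))
tab (np.float64(336.98790003731057), np.float64(204.15695534206625)) (np.float64(311.9443091447148), np.float64(185.47616462463586))
```

View pics/ab2.png

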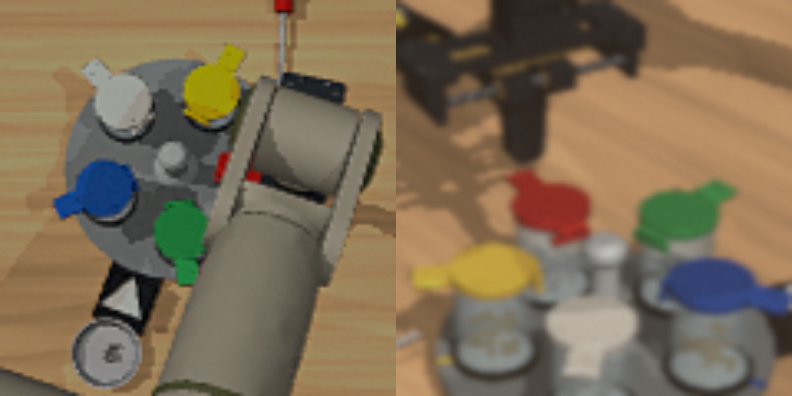

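Run:
```python
from h import *
s=snap('top');s2=snap('scene')
C=cloud(s2)
print('finger px:')
for v in range(166,192,2): print(v,C[v,311].round(3),C[v,313].round(3),s2['image'][v,312])
for n,ss,box in(('top',s,(300,190,345,215)),('scene',s2,(300,175,340,205))):
    im=cv2.cvtColor(ss['image'],cv2.COLOR_RGB2HSV);Cc=cloud(ss)
    u0,v0,u1,v1=box;m=(cv2.inRange(im,(0,140,70),(6,255,255))|cv2.inRange(im,(174,140,70),(180,255,255)))>0
    k=np.zeros_like(m);k[v0:v1,u0:u1]=m[v0:v1,u0:u1]
    P=Cc[k];print(n,k.sum(),np.median(P,0).round(4),P.min(0).round(3),P.max(0).round(3))
# known jar: hub and white lid in scene vs prediction
print('hub pred scene',proj(s2,np.r_[AX,.124]),'top',proj(s,np.r_[AX,.124]))
print(arm.read_state()['q'])
```

```text
finger px:
166 [ 0.579 -0.079  0.172] [ 0.574 -0.075  0.172] [48 39 33]
168 [ 0.587 -0.069  0.171] [ 0.583 -0.064  0.172] [48 40 33]
170 [ 0.587 -0.069  0.164] [ 0.582 -0.066  0.164] [48 40 34]
172 [ 0.588 -0.069  0.158] [ 0.582 -0.066  0.157] [49 40 34]
174 [ 0.588 -0.069  0.151] [ 0.583 -0.064  0.151] [49 41 34]
176 [ 0.588 -0.069  0.143] [ 0.583 -0.065  0.143] [49 42 35]
178 [ 0.589 -0.068  0.138] [ 0.583 -0.066  0.136] [50 41 35]
180 [ 0.587 -0.071  0.128] [ 0.583 -0.066  0.129] [65 52 41]
182 [ 0.459 -0.236  0.002] [ 0.451 -0.234 -0.   ] [120  77  56]
184 [ 0.587 -0.072  0.113] [ 0.578 -0.073  0.11 ] [144  47  38]
186 [ 0.59  -0.068  0.109] [ 0.588 -0.06   0.111] [143  44  36]
188 [ 0.601 -0.055  0.112] [ 0.594 -0.053  0.109] [141  44  36]
190 [ 0.609 -0.045  0.112] [ 0.604 -0.04   0.112] [143  45  37]
top 41 [ 0.5911 -0.0022  0.1111] [ 0.544 -0.039  0.102] [0.615 0.009 0.4  ]
scene 237 [ 0.5946 -0.0209  0.1105] [ 0.564 -0.083  0.095] [0.626 0.01  0.114]
hub pred scene (np.float64(332.2292504278763), np.float64(199.867070565831)) top (np.float64(302.1119582850993), np.float64(196.44901607303802))
[-3.28927183e-01  5.49253296e-01  1.45125687e+00 -3.02678139e-06
  1.14110022e+00 -1.16162707e-01]
```

The scene depth shows the fingertips at z≈0.127, with a strip of wood visible between the tip (row 180) and the tab (row 184). The reported TCP is z=0.100, so the fingers closed about 26 mm above where it says. I'll reopen, go down, and check the tips again by camera.

```bash
python3 -m inch '[[[0,0,0],[0,0,0],0],[[0,0,0],[0,0,0],0],[[0,0,0],[0,0,0],0],[[0.002,0.001,0],[0,0,-0.004],0],[[0.004,0.0015,0.005],[0,0,-0.008],0],[[0.004,0.0015,0.01],[0,0,-0.008],0],[[0.004,0.0015,0.015],[0,0,-0.008],0],[[0.004,0.0015,0.015],[0,0,-0.008],0]]'
python3 - <<'E'
from h import *
to(-101.74,.13,.098)
s2=snap('scene');C=cloud(s2);m=(s2['image'].max(2)<75)
m[:150]=0;m[200:]=0;m[:,:300]=0;m[:,330:]=0
k=m&(C[...,2]>.09)&(C[...,2]<.2)
for u in range(300,326):
    v=np.where(k[:,u])[0]
    if len(v): print(u,v.max(),C[v.max(),u].round(3))
cv2.imwrite('pics/d.png',cv2.resize(s2['image'][140:220,280:360],(480,480),interpolation=cv2.INTER_CUBIC)[:,:,::-1])
E
```

```text
clock: 3.88
position: [0.5827, -0.0716, 0.0834]
orientation: [-0.001, 0.776, 0.631, -0.001]
force: [-0.3, 0.8, 0.1]
opening: 0.044
gripper_force: 0.0
t 3.8833 pos [ 0.5827 -0.0716  0.0834] F [-0.3  0.8  0.1] open 0.044 g 0.0
shift [ 0.0002  0.0006 -0.0146] turn [-0.0023 -0.0002  0.0001]
300 174 [ 0.619 -0.084  0.156]
301 182 [ 0.619 -0.081  0.128]
302 185 [ 0.62  -0.075  0.121]
303 186 [ 0.62 -0.07  0.12]
304 186 [ 0.614 -0.073  0.116]
305 187 [ 0.613 -0.07   0.113]
306 187 [ 0.609 -0.07   0.111]
307 169 [ 0.621 -0.046  0.189]
319 182 [ 0.562 -0.061  0.116]
320 182 [ 0.56  -0.059  0.116]
321 182 [ 0.559 -0.056  0.117]
322 182 [ 0.554 -0.056  0.115]
323 177 [ 0.552 -0.054  0.133]
324 167 [ 0.549 -0.052  0.168]
325 166 [ 0.559 -0.036  0.182]
```

View pics/d.png

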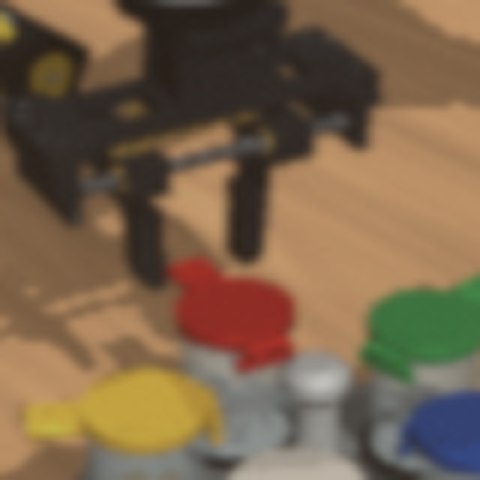

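The fingers straddle the tab evenly (tips at about 150,280 and 245,255, tab at 193,268), but the tips are still at about z=0.113. I go down another 16 mm and close.

```bash
python3 -m inch '[[[0,0,0.006],[0.0,0,0],0],[[0,0.0005,0.012],[0,0,0],0],[[0,0.0005,0.016],[0,0,0],0],[[0,0.0005,0.016],[0,0,0],0],[[0,0.0005,0.016],[0,0,0],1],[[0,0.0005,0.016],[0,0,0],1],[[0,0.0005,0.016],[0,0,0],1],[[0,0.0005,0.016],[0,0,0],1]]' 12
python3 - <<'E'
from h import *
to(-101.74,.13,.070)
L=lids(snap('scene'),(270,150,400,260)) if 0 else None
E
```

```text
clock: 4.6
position: [0.5839, -0.072, 0.0692]
orientation: [0.0, 0.776, 0.631, 0.0]
force: [-0.3, -0.6, 1.2]
opening: 0.0241
gripper_force: 12.0
t 4.6 pos [ 0.5839 -0.072   0.0692] F [-0.3 -0.6  1.2] open 0.0241 g 12.0
shift [ 0.0003 -0.0006 -0.0008] turn [0.0004 0.0001 0.0001]
```

```bash
python3 -m inch '[[[0.0003,-0.0091,0],[0,0,0.07],1],[[0.0013,-0.0181,0],[0,0,0.14],1],[[0.0028,-0.027,0],[0,0,0.209],1],[[0.005,-0.0358,0],[0,0,0.279],1],[[0.0078,-0.0445,0],[0,0,0.349],1],[[0.0112,-0.0529,0],[0,0,0.419],1],[[0.0152,-0.061,0],[0,0,0.489],1],[[0.0198,-0.0689,0],[0,0,0.559],1]]'
python3 - <<'E'
from h import *
to(-200.6,.13,.070)
p=arm.read_state()['position'][:2]-AX;print(np.hypot(*p),np.degrees(np.arctan2(p[1],p[0])))
E
```

```text
clock: 5.27
position: [0.5203, -0.0386, 0.0692]
orientation: [0.0, 0.92, 0.391, 0.0]
force: [1.8, -0.1, -0.2]
opening: 0.024
gripper_force: 12.0
t 5.2667 pos [ 0.5203 -0.0386  0.0692] F [ 1.8 -0.1 -0.2] open 0.024 g 12.0
shift [ 0.0784 -0.1204 -0.0009] turn [ 8.000e-04 -9.000e-04  1.163e+00]
0.12998687922646757 -133.5102206330925
```

Tracking well: grip held, forces small. I'll do another 32°.

```bash
python3 -m inch '[[[0.0003,-0.0091,0],[0,0,0.07],1],[[0.0013,-0.0181,0],[0,0,0.14],1],[[0.0028,-0.027,0],[0,0,0.209],1],[[0.005,-0.0358,0],[0,0,0.279],1],[[0.0078,-0.0445,0],[0,0,0.349],1],[[0.0112,-0.0529,0],[0,0,0.419],1],[[0.0152,-0.061,0],[0,0,0.489],1],[[0.0198,-0.0689,0],[0,0,0.559],1]]'
python3 - <<'E'
from h import *
to(-200.6,.13,.070)
p=arm.read_state()['position'][:2]-AX;print(np.hypot(*p),np.degrees(np.arctan2(p[1],p[0])))
for d in (5,10,15,20,25,30,33,34,35,36):
  a=np.radians(d); print(d,round(a,3),'x',round(.13*(1-np.cos(a)),4),'y',round(-.13*np.sin(a),4))
E
```

```text
clock: 5.93
position: [0.4843, 0.0235, 0.0692]
orientation: [0.0, 0.993, 0.122, 0.0]
force: [1.1, -1.6, -0.2]
opening: 0.024
gripper_force: 12.0
t 5.9333 pos [0.4843 0.0235 0.0692] F [ 1.1 -1.6 -0.2] open 0.024 g 12.0
shift [ 0.0225 -0.0747 -0.0008] turn [ 5.000e-04 -8.000e-04  6.039e-01]
0.12952479048295393 -165.59791313078964
5 0.087 x 0.0005 y -0.0113
10 0.175 x 0.002 y -0.0226
15 0.262 x 0.0044 y -0.0336
20 0.349 x 0.0078 y -0.0445
25 0.436 x 0.0122 y -0.0549
30 0.524 x 0.0174 y -0.065
33 0.576 x 0.021 y -0.0708
34 0.593 x 0.0222 y -0.0727
35 0.611 x 0.0235 y -0.0746
36 0.628 x 0.0248 y -0.0764
```

```bash
python3 -m inch '[[[0.0005,-0.0113,0],[0,0,0.087],1],[[0.002,-0.0226,0],[0,0,0.175],1],[[0.0044,-0.0336,0],[0,0,0.262],1],[[0.0078,-0.0445,0],[0,0,0.349],1],[[0.0122,-0.0549,0],[0,0,0.436],1],[[0.0174,-0.065,0],[0,0,0.524],1],[[0.0222,-0.0727,0],[0,0,0.593],1],[[0.0231,-0.0746,0],[0,0,0.605],1]]'
python3 - <<'E'
from h import *
arm.snapshot('scene');arm.snapshot('scene')
to(-200.6,.13,.070)
p=arm.read_state()['position'][:2]-AX;print(np.hypot(*p),np.degrees(np.arctan2(p[1],p[0])))
for d in range(0,110,6):
  a=np.radians(d-3.3); r=.0781;b=np.radians(d)+np.arctan2(.0045,.078)
  print(d,'x',round(.078-r*np.cos(b),4),'up',round(r*np.sin(b)-.0045,4))
E
```

```text
clock: 6.6
position: [0.4892, 0.1019, 0.0693]
orientation: [0.0, 0.984, -0.179, 0.001]
force: [3.7, -4.6, 0.6]
opening: 0.0237
gripper_force: 12.1
t 6.7 pos [0.489  0.1013 0.0692] F [ 2.4 -2.2 -0.7] open 0.0237 g 12.1
shift [-0.0009  0.0002 -0.0008] turn [-0.0004 -0.0016  0.0043]
0.12911377387141462 159.3000103230337
0 x 0.0 up -0.0
6 x 0.0009 up 0.0081
12 x 0.0027 up 0.0161
18 x 0.0052 up 0.0239
24 x 0.0086 up 0.0313
30 x 0.0127 up 0.0384
36 x 0.0176 up 0.045
42 x 0.0231 up 0.051
48 x 0.0292 up 0.0565
54 x 0.0358 up 0.0612
60 x 0.0429 up 0.0653
66 x 0.0504 up 0.0686
72 x 0.0582 up 0.071
78 x 0.0662 up 0.0727
84 x 0.0743 up 0.0735
90 x 0.0825 up 0.0735
96 x 0.0906 up 0.0726
102 x 0.0986 up 0.0708
108 x 0.1064 up 0.0683
```

```bash
python3 -m inch '[[[0.0009,0,-0.0081],[0,0,0],1],[[0.0027,0,-0.0161],[0,0,0],1],[[0.0052,0,-0.0239],[0,0,0],1],[[0.0086,0,-0.0313],[0,0,0],1],[[0.0127,0,-0.0384],[0,0,0],1],[[0.0176,0,-0.045],[0,0,0],1],[[0.0231,0,-0.051],[0,0,0],1],[[0.0292,0,-0.0565],[0,0,0],1]]'
python3 - <<'E'
from h import *
to(-200.6,.13,.070)
s2=snap('scene','e.png');s=snap('top')
cv2.imwrite('pics/f.png',np.hstack([cv2.resize(s2['image'][120:270,290:440],(400,400)),cv2.resize(s['image'][150:270,240:360],(400,400))])[:,:,::-1])
E
```

```text
clock: 7.37
position: [0.516, 0.0909, 0.126]
orientation: [0.0, 0.984, -0.178, -0.0]
force: [-2.3, -1.6, -1.8]
opening: 0.0236
gripper_force: 12.0
t 7.3667 pos [0.516  0.0909 0.126 ] F [-2.3 -1.6 -1.8] open 0.0236 g 12.0
shift [-0.0298 -0.0002  0.056 ] turn [0.0004 0.0006 0.0026]
```

View pics/f.png

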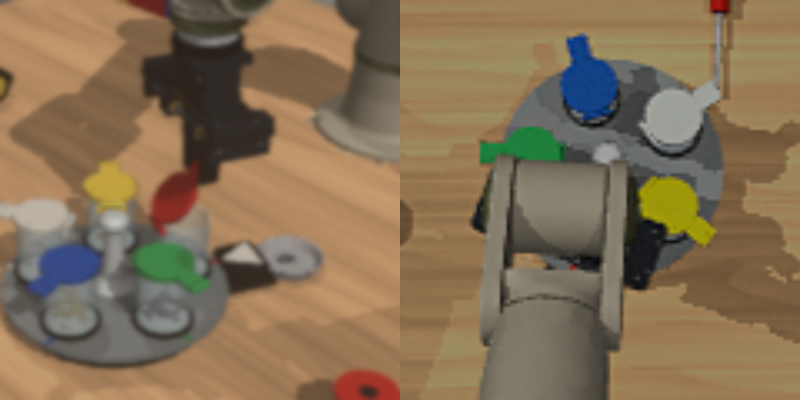

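The lid is about half open, with its red edge at scene crop (180,195) and the tab between the fingers at (205,175). The jar is at the pointer and the other lids are shut. Continuing the arc.

```bash
python3 -m inch '[[[0.0066,0,-0.0047],[0,0,0],1],[[0.0137,0,-0.0088],[0,0,0],1],[[0.0212,0,-0.0121],[0,0,0],1],[[0.029,0,-0.0145],[0,0,0],1],[[0.037,0,-0.0162],[0,0,0],1],[[0.0451,0,-0.017],[0,0,0],1],[[0.0533,0,-0.017],[0,0,0],1],[[0.059,0,-0.0165],[0,0,0],1]]'
python3 - <<'E'
from h import *
to(-200.6,.13,.070)
s2=snap('scene');C=cloud(s2);im=cv2.cvtColor(s2['image'],cv2.COLOR_RGB2HSV)
m=(cv2.inRange(im,(0,140,50),(6,255,255))|cv2.inRange(im,(174,140,50),(180,255,255)))>0
k=m&(C[...,2]>.09)&(C[...,2]<.25)&(np.hypot(C[...,0]-AX[0],C[...,1]-AX[1])<.16)
P=C[k];a=np.radians(159.4);r=(P[:,:2]-AX)@[np.cos(a),np.sin(a)]
print(len(P),'z',np.percentile(P[:,2],[2,50,98]).round(3))
pf=np.polyfit(P[:,2],r,1);print('r at z',np.polyval(pf,[.102,.14,.18]),'lid angle',90+np.degrees(np.arctan(-pf[0])))
E
```

```text
clock: 8.13
position: [0.5722, 0.07, 0.1421]
orientation: [0.0, 0.984, -0.178, 0.0]
force: [-2.5, -2.7, 3.5]
opening: 0.0237
gripper_force: 12.0
t 8.1333 pos [0.5722 0.07   0.1421] F [-2.5 -2.7  3.5] open 0.0237 g 12.0
shift [-0.0899 -0.0001  0.072 ] turn [-0.     -0.0009  0.0023]
108 z [0.099 0.139 0.163]
r at z [0.04560297 0.0416552  0.03749966] lid angle 95.93109909268674
```

Lid angle is about 96°. I release and lift off.

```bash
python3 -m inch '[[[0,0,0],[0,0,0],0.3],[[0,0,0],[0,0,0],0],[[0,0,0],[0,0,0],0],[[0,0,0],[0,0,0],0],[[0,0,-0.015],[0,0,0],0],[[0,0,-0.035],[0,0,0],0],[[0,0,-0.06],[0,0,0],0],[[0,0,-0.09],[0,0,0],0]]'
python3 -m inch '[[[-0.02,0,-0.02],[0,0,0],0],[[-0.05,0,-0.02],[0,0,0],0],[[-0.08,0,-0.02],[0,0,0],0],[[-0.11,0,-0.02],[0,0,0],0],[[-0.14,0,-0.02],[0,0,0],0],[[-0.16,0,-0.02],[0,0,0],0],[[-0.16,0,-0.02],[0,0,0],0],[[-0.16,0,-0.02],[0,0,0],0]]'
python3 - <<'E'
from h import *
s2=snap('scene');s=snap('top');C=cloud(s2);im=cv2.cvtColor(s2['image'],cv2.COLOR_RGB2HSV)
m=(cv2.inRange(im,(0,140,50),(6,255,255))|cv2.inRange(im,(174,140,50),(180,255,255)))>0
k=m&(C[...,2]>.09)&(C[...,2]<.25)&(np.hypot(C[...,0]-AX[0],C[...,1]-AX[1])<.16)
P=C[k];a=np.radians(159.4);r=(P[:,:2]-AX)@[np.cos(a),np.sin(a)]
pf=np.polyfit(P[:,2],r,1);print(len(P),P[:,2].max(),'lid angle',90+np.degrees(np.arctan(-pf[0])))
L=lids(s)
for k in ('yellow','blue','green'):
    d=L[k][2][:2]-AX;print(k,L[k][0],np.hypot(*d),(np.degrees(np.arctan2(d[1],d[0]))-K[k])%360,'want 159.4')
cv2.imwrite('pics/g.png',np.hstack([cv2.resize(s2['image'][120:270,290:440],(400,400)),cv2.resize(s['image'][150:270,240:360],(400,400))])[:,:,::-1])
E
```

```text
clock: 8.85
position: [0.5703, 0.0709, 0.232]
orientation: [-0.0, 0.984, -0.177, -0.001]
force: [1.0, -0.2, 0.6]
opening: 0.0441
gripper_force: 0.0
clock: 9.52
position: [0.4209, 0.1268, 0.2524]
orientation: [-0.0, 0.984, -0.177, 0.001]
force: [0.8, -0.0, -0.3]
opening: 0.0437
gripper_force: 0.0
149 0.19358724776270866 lid angle 93.17300667356679
yellow 300 0.09057358396265307 158.68778490596674 want 159.4
blue 272 0.08945222180107582 158.53421337376147 want 159.4
green 279 0.09078954882287626 158.7634969392948 want 159.4
```

View pics/g.png

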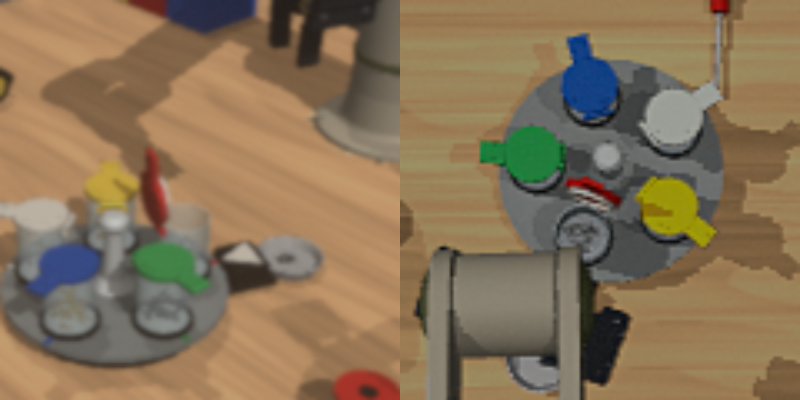

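The red lid stands upright (scene crop 155,190) and the red jar is open at the pointer. Alignment is within about 0.8°, or 2 mm; the other lids are shut and the gripper is clear of everything.

```bash
python3 -c "
from plant import arm
print(arm.close_job())"
```

```text
the job is handed in; nothing more can be done
None
```

The job is handed in: the red-lidded jar stands about 2 mm from the pointer's centre line, its lid is open to about 93–96° and stayed there after release, and the other jars are shut; the tools, spool and chassis were not touched.

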